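# Turn the bit case round in its sleeve

### The arm

A 6-joint arm with a two-finger parallel gripper is mounted at the origin on a cart in front of the work surface, level with it; the furniture and walls round the work are solid. World frame = base frame: x ahead of the robot, y to its left, z up, the work surface at z = 0. Lengths are in mm, angles in rad, forces in N, time in s.
With the tool pointing down it reaches from about 325 to 750 mm from the base axis. Payload 7.6 kg.
Tool frame: the origin (TCP) lies at the very end of the fingers, on their centre line; the grasp point (between the pads) lies 19 mm behind it; z points along the fingers, x is the direction in which the jaws open and shut, and the axes are right-handed (so a half turn about z gives the same grasp; the last joint's range is limited). The gripper opens to 85 mm and grips with 20 to 120 N. Pads are 22 mm wide; open, the fingers measure 114 mm over their backs; the gripper's body (76 mm by 85 mm) begins 54 mm behind the grasp point. The pads swing forward as they close: fully open they stand 13 mm farther back than shut.
Start: joints at [1.133, 0.052, 1.401, -0, 1.689, -0.07], TCP at [188.756, 489.915, 231.323] pointing down, gripper open.
Joint ranges: [-2.9, 2.9], [-0.91, 2.17], [0.12, 2.37], [-1.06, 4.2], [0.26, 2.73], [-2.93, 2.93]. Speed limits (rad/s): [2.57, 2.57, 3.01, 3.14, 3.14, 3.14].

### API

Orientations are given as a unit quaternion [x, y, z, w].
In Python, from bench import robot, imaging, ticket, models gives the robot as it stands. The module is installed in compiled form; this text tells all that it offers.
- The arm moves only by the tool apply_moves, never from a script. Its argument "motion" is a list of rows, each a list of 7 numbers: the shift along the tool's x, y, z in cm, then the turn, a rotation vector about the tool's x, y, z in degrees, then the gripper command: -1 is shut, 1 is fully open, values between are in proportion. In form: [[x, y, z, rx, ry, rz, claw], ...]. A call has 1 to 20 rows; each row shifts and turns the commanded pose from where the row before left it, along the tool's axes as they then stand; what a row does not reach is not made up. A row lasts 1/10 s, in which the tool goes at most 50 mm and 8.59 degrees, less where a joint would pass 70% of its speed; a pose out of reach is approached as far as the arm can. A call with a gripper value outside its range is refused whole. The fingers move at their own pace and stop on an object; "force" is the grip in N (left out, the last holds). Time passes only in rows, so rows that do not move let the fingers close. It gives the time, the measured TCP pose, the force and the opening at its end, in the units of the state.
- robot.read_state(): the state, without advancing time (a new reading comes with each control period).
- imaging.snapshot(name): name is "side" or "top"; returns (picture, depth): 420x560x3 uint8, blue, green, red; 420x560 float32, mm along the optical axis (not along the pixel's ray), 0 where there is no reading.
- imaging.camera_info(name): a dict with "fx", "fy", "cx", "cy" (pixels), "T" (4x4, takes a point from camera to world coordinates). Camera axes: x right, y up, looking along -z (the intrinsics and any distortion apply to the point x, -y, -z); pixel columns grow to the right and rows downward; lengths in mm; the calibration is good to about 2 mm. A picture is of the moment at which its call begins. camera_info takes no time and is no camera call.
- ticket.close_job(): hands the job in, once; it reports no verdict.
Trained networks look in the newest picture that a camera, given by its name, has taken for a name from the list of things; names that differ only in an ending like _2 or _b are one class to them, and where a whole thing is asked for, a point or a joint stands for the part that bears it (a point fixed in the world has none). Each returns a list of dicts, best first, with "p" (0 to 1); they miss things now and then, are a little off and sometimes report something else, mostly with a low value. They report only what shows in the picture. A call takes as long as a camera call.
- models.masks_of(name, camera): "mask" (420x560 bool, what is visible of it) and "uv" ([column, row] in pixels, amid what is visible of it).
The state is a dict: "time_s": time; "joint_pos": joint angles; "joint_velocities": joint speeds; "joint_torque": joint torques, N m; "tcp_pos": TCP position; "tcp_rot": TCP orientation; "force": force on the tool from outside, world axes, zero at the start; "wrist_torque": the same for the moment, N m; "grip_width": finger opening in mm.
Only numpy, scipy, OpenCV 4.12 (cv2) and the standard library are available. Lean on these libraries where they do the work, as an engineer would, in place of code of your own. Each camera call takes 0.05 s, during which the arm holds its last target.

### The job

The screwdriver-bit case was pushed into its blue sleeve back to front, so its orange pull is buried inside. Slide the case right out, turn it end for end, and slide it back in, bits still facing up, blunt end first until it is fully home against the stop and only the orange pull sticks out. Leave the other things on the bench where they are.

Things in the scene. Friction and masses are not known exactly. Their poses are not given: they have to be found in the camera images.
- sleeve: Blue steel channel on a fixed stand, leaning back: its floor slopes up away from the robot at 32 degrees. Origin on the floor, mid-channel, at the sleeve's mouth, 75 mm above the bench. z = square out of the floor, x = up the slope, y = level along the channel INTO the sleeve (robot's left). Closed sleeve from y = 0 to 110 mm, open landing from y = -180 mm to 0.
- mouth (a point): Middle of the sleeve's mouth: x = 0, y = 0, z = 15 mm in the sleeve frame, same axes. The sleeve inside is 43 mm wide (x from -21.5 to +21.5 mm) and 33 mm high; its slotted roof's top is at z = 37 mm (41 mm at the mouth, where the roof and side walls flare out by 3 to 4 mm).
- stop (a point): Middle of the stop wall's inner face at the sleeve's far end: x = 0, y = 110 mm, z = 15 mm in the sleeve frame, same axes.
- landing (a point): Middle of the open landing's floor: x = 0, y = -90 mm, z = 0 in the sleeve frame, same axes. No roof and no upper wall here; along the lower edge runs a lip 8 mm high, 5 mm thick, leaning outward; its inner face meets the floor at x = -21.5 mm, in line with the sleeve's lower wall. The floor's upper edge is at x = 26 mm.
- case_center (a point): Centre of the loose bit case (0.15 to 0.3 kg), mid-length, mid-height. y = lengthwise from orange pull to blunt grey end, z = out of the open face that shows nine steel bits, x = across. Grey body 40 wide (x), 30 high (z), y from -35 to +75 mm. At the start turned back to front: pull inside, 42 to 60 mm of the blunt end out on the landing. It lies loose, no latch.
- blunt_end (a point): Middle of the case's flat blunt grey end face, 75 mm from the case's centre along the case's +y. When the case is home it touches the stop; the case's axes then point as the sleeve's.
- pull_center (a point): Middle of the orange pull (24 mm wide, 26 mm high, 40 mm long, at case y from -75 to -35 mm), 55 mm from the case's centre along its -y, half-way up. When home the whole pull sticks out of the mouth.
- case_top (a point): Middle of the case's open face with the bits, 15 mm from the centre along its +z.
- bit_case: The bit case by its origin: on its underside, 15 mm from case_center along -z; same axes.
- screwdriver_red: Bystander: red-handled screwdriver, 210 mm long, lying behind the stand. Origin under its middle.
- tape_measure: Bystander: yellow tape measure 35 x 75 x 67 mm, standing right of the stand. Origin under its middle.
- bearing: Bystander: steel ball bearing, 52 mm diameter, 15 mm high, right of the stand. Origin under its middle.
- big_bolt: Bystander: big bolt 112 mm long, lying right of the stand. Origin under its middle.

How it is judged (in metres and radians):
On the way:
1. the case is slid wholly out of the sleeve (y of case_center in the frame of sleeve below -0.072 m), for 0.1 s.
At the end, for the whole second after the job is handed in: The case is in the sleeve the right way round and lies straight (within 0.08 rad), its blunt end within 7 mm of the stop, orange pull outside the mouth, bits facing out of the slope (open face 24 to 37 mm off the channel floor), at rest (y of blunt_end in the frame of sleeve above 0.103 m and y of pull_center in the frame of sleeve below -0.008 m and z of case_top in the frame of sleeve between 0.024 and 0.037 m and angle between the y axis of case_center and the y axis of sleeve, either way round below 0.08 rad and linear speed of bit_case below 0.01 m/s); the robot touches nothing.
It fails at once if a bystander is moved by more than 30 mm (distance of any of screwdriver_red, tape_measure, bearing, big_bolt from where it was at the start of the episode above 0.03 m).
It also fails if it takes over 58 s, if anything falls off the work surface, if the arm or the gripper's body presses on something with over 40 N, if the wrist force passes 120 N, or if a joint passes its speed limit or range.

## Working session

There is one attempt and no reset: what is moved stays moved. The work goes in short steps, Python scripts to look and compute and a tool call to move; the robot and the scene stay as the last step left them, time stands still between calls to the robot, and variables do not carry over. Pictures are saved under pics/ and viewed, and the job is handed in when it is done.

Besides the shell and the picture viewer there is one more tool, called after ">>>" in YAML: its name, and indented under it one key for each argument. apply_moves: Moves the arm, as the interface text tells. Its arguments: {"type":"object","properties":{"motion":{"type":"array"},"force":{"type":"number"}},"required":["motion"]}

```bash
mkdir -p pics; ls; python3 - <<'E'
from bench import robot, imaging
import cv2, numpy as np
print(robot.read_state())
for n in("side","top"):
    p,d=imaging.snapshot(n); cv2.imwrite(f"pics/{n}0.png",p); np.save(f"pics/{n}0.npy",d)
    print(n,{k:np.round(v,3).tolist() for k,v in imaging.camera_info(n).items()})
E
```

```text
pics
{'time_s': 0.0, 'joint_pos': array([ 1.13268586e+00,  5.28532017e-02,  1.40174732e+00, -2.42051087e-05,
        1.68861087e+00, -7.02787846e-02]), 'joint_velocities': array([ 1.50901796e-03, -2.42176632e-03, -2.11854859e-04,  4.32967399e-04,
       -6.52005477e-05, -9.53903629e-04]), 'joint_torque': array([-7.31564364e-05, -3.81669009e+01, -3.60186303e+01,  3.06614731e-05,
        6.18278296e-03,  6.55468426e-06]), 'tcp_pos': array([188.62865623, 489.61007111, 230.452426  ]), 'tcp_rot': array([ 8.24498255e-01,  5.65863917e-01, -6.91745640e-04,  4.20365570e-04]), 'force': array([-0.36797753, -0.40896957, -0.07892772]), 'wrist_torque': array([-0.04701924, -0.03570924,  0.03893995]), 'grip_width': 85.48258253061977}
side {'fx': 445.202, 'fy': 445.202, 'cx': 274.324, 'cy': 208.667, 'T': [[-0.913, -0.357, 0.197, 745.896], [0.407, -0.801, 0.438, 374.851], [0.001, 0.48, 0.877, 940.493], [0.0, 0.0, 0.0, 1.0]]}
top {'fx': 413.502, 'fy': 413.502, 'cx': 277.816, 'cy': 207.634, 'T': [[0.014, 0.989, -0.149, 433.422], [-1.0, 0.013, -0.007, -50.805], [-0.005, 0.149, 0.989, 1068.394], [0.0, 0.0, 0.0, 1.0]]}
```

View pics/side0.png

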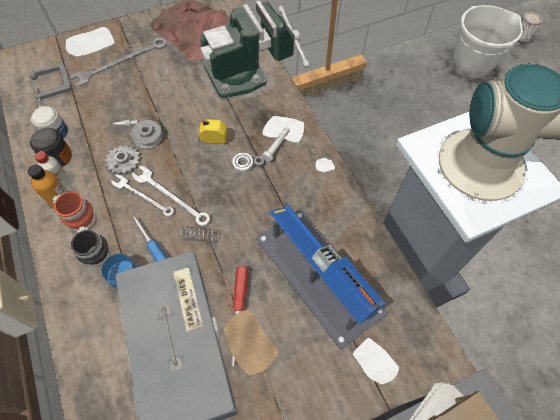

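View pics/top0.png

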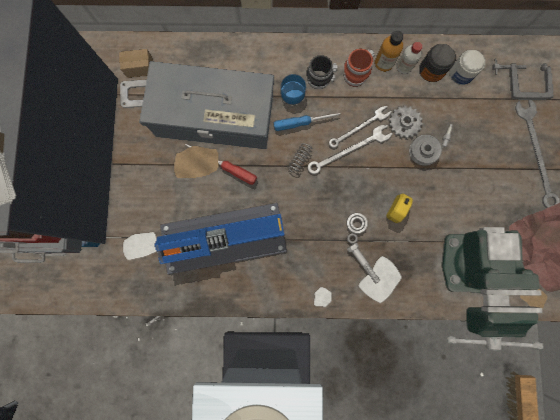

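```bash
cat > h.py <<'E'
import numpy as np, cv2
from bench import robot, imaging, models
def cloud(n,d):
    c=imaging.camera_info(n); v,u=np.mgrid[0:420,0:560]
    P=np.stack([(u-c['cx'])/c['fx']*d,-(v-c['cy'])/c['fy']*d,-d],-1)
    T=np.array(c['T']); return P@T[:3,:3].T+T[:3,3]
def proj(n,P):
    c=imaging.camera_info(n);T=np.array(c['T']);q=(np.atleast_2d(P)-T[:3,3])@T[:3,:3]
    return np.stack([c['cx']+c['fx']*q[:,0]/-q[:,2],c['cy']-c['fy']*q[:,1]/-q[:,2]],-1)
E
python3 - <<'E'
from h import *
for n in("side","top"):
    p,d=imaging.snapshot(n); cl=cloud(n,d)
    for nm in("sleeve","bit_case","pull_center","screwdriver_red","tape_measure","bearing","big_bolt"):
        for r in models.masks_of(nm,n)[:2]:
            m=r['mask']&(d>0); print(n,nm,round(r['p'],2),np.round(r['uv']),m.sum(),np.round(np.median(cl[m],0)))
            if nm in("sleeve","bit_case"): np.save(f"pics/m_{n}_{nm}_{round(r['p'],2)}.npy",r['mask'])
    np.save(f"pics/cl_{n}.npy",cl)
    x0,y0=(255,195) if n=="side" else (150,195)
    cv2.imwrite(f"pics/{n}z.png",cv2.resize(p[y0:y0+ (150 if n=='side' else 85),x0:x0+145],None,fx=5 if n=='top' else 4,fy=5 if n=='top' else 4,interpolation=cv2.INTER_CUBIC))
E
```

```text
side sleeve 0.9 [338. 273.] 2983 [509. 144.  95.]
side bit_case 0.75 [330. 259.] 699 [494. 108.  95.]
side pull_center 0.79 [327. 261.] 583 [499. 104.  94.]
side pull_center 0.58 [276. 146.] 244 [ 463. -254.   18.]
side screwdriver_red 0.77 [241. 290.] 566 [686.  65.  23.]
side tape_measure 0.75 [214. 132.] 588 [ 595. -342.   46.]
side bearing 0.7 [239. 158.] 323 [ 558. -246.   14.]
side bearing 0.48 [242. 290.] 518 [685.  62.  24.]
side big_bolt 0.68 [273. 146.] 304 [ 463. -255.   17.]
side big_bolt 0.57 [340. 275.] 3146 [509. 145.  94.]
top sleeve 0.87 [225. 236.] 2405 [513.  76.  87.]
top sleeve 0.18 [242. 172.] 392 [682.  57.  23.]
top bit_case 0.97 [210. 244.] 550 [492. 110.  96.]
top pull_center 0.62 [214. 244.] 641 [493. 110.  95.]
top screwdriver_red 0.66 [241. 170.] 363 [684.  63.  24.]
top tape_measure 0.78 [402. 209.] 478 [ 588. -345.   54.]
top tape_measure 0.39 [213. 242.] 498 [494. 108.  96.]
top bearing 0.77 [361. 215.] 276 [ 556. -245.   14.]
top bearing 0.31 [213. 244.] 618 [491. 111.  95.]
top big_bolt 0.72 [362. 261.] 344 [ 457. -260.   17.]
```

View pics/sidez.png

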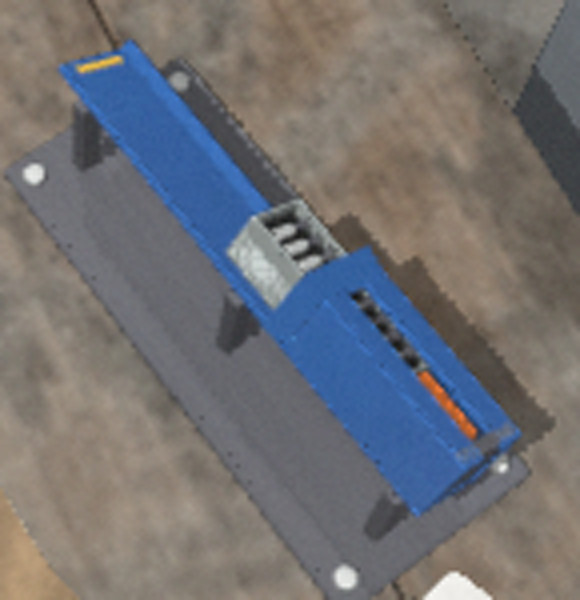

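View pics/topz.png

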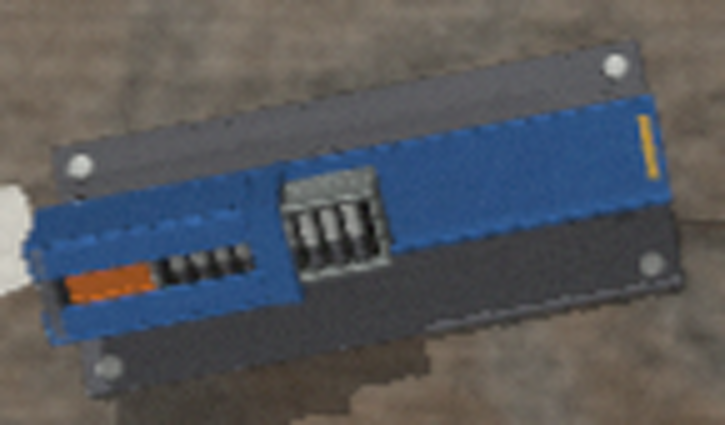

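```bash
cat >> h.py <<'E'
a=np.radians(32)
def Rs(psi):
    c,s=np.cos(psi),np.sin(psi)
    return np.array([[c,-s,0],[s,c,0],[0,0,1]])@np.array([[np.cos(a),0,-np.sin(a)],[0,1,0],[np.sin(a),0,np.cos(a)]])
def box(x0,x1,y0,y1,z0,z1): return np.array([[x,y,z] for x in(x0,x1) for y in(y0,y1) for z in(z0,z1)],float)
E
cat > fit.py <<'E'
from h import *
from scipy.optimize import minimize
K=4
ims={}
for n in("side","top"):
    p=cv2.imread(f"pics/{n}0.png"); p=cv2.resize(p,None,fx=K,fy=K,interpolation=cv2.INTER_LINEAR)
    h=cv2.cvtColor(p,cv2.COLOR_BGR2HSV); m=(h[...,0]>100)&(h[...,0]<125)&(h[...,1]>110)&(h[...,2]>50)
    roi=np.zeros_like(m); 
    if n=="side": roi[200*K:330*K,262*K:390*K]=1
    else: roi[200*K:275*K,150*K:295*K]=1
    ims[n]=m&roi
    cl=np.load(f"pics/cl_{n}.npy"); ims[n+'c']=cl
def render(n,q):
    psi,ox,oy,e=q; R=Rs(psi); o=np.array([ox,oy,75])
    im=np.zeros((420*K,560*K),np.uint8)
    def hull(b):
        uv=(proj(n,b@R.T+o)+.5)*K-.5
        cv2.fillConvexPoly(im,cv2.convexHull(np.round(uv*16).astype(np.int32)),1,shift=4)
    hull(box(-21.5,26,-180,0,-3,0)); hull(np.array([[-21.5,y,0] for y in(-180,0)]+[[-25.5,y,8] for y in(-180,0)]+[[-30,y,8] for y in(-180,0)]+[[-27,y,0] for y in(-180,0)],float))
    hull(box(-21.5-e,21.5+e,0,110+e,-3,37)); 
    case=np.zeros_like(im)
    uv=(proj(n,box(-20,20,-54,-2,0,30)@R.T+o)+.5)*K-.5
    cv2.fillConvexPoly(case,cv2.convexHull(np.round(uv*16).astype(np.int32)),1,shift=4)
    return im.astype(bool),case.astype(bool)
def cost(q):
    s=0
    for n in("side","top"):
        r,c=render(n,q); m=ims[n].copy()
        ign=c.copy(); 
        # fill slot
        s+=((r^m)&~ign&~ims[n+'hole']).sum()/m.sum()
    return s
for n in("side","top"):
    m=ims[n].astype(np.uint8); cs,_=cv2.findContours(m,cv2.RETR_EXTERNAL,cv2.CHAIN_APPROX_NONE)
    c=max(cs,key=cv2.contourArea); f=np.zeros_like(m); cv2.drawContours(f,[c],-1,1,-1); ims[n]=f.astype(bool); ims[n+'hole']=np.zeros_like(ims[n])
best=min((minimize(cost,[psi,513,90,3],method='Nelder-Mead',options=dict(initial_simplex=np.array([[psi,513,90,3],[psi+.05,513,90,3],[psi,523,90,3],[psi,513,100,3],[psi,513,90,4.5]]))) for psi in(-.1,0.1,.2)),key=lambda r:r.fun)
print(best.x,best.fun)
q=best.x;R=Rs(q[0]);o=np.array([q[1],q[2],75])
for n in("side","top"):
    p=cv2.imread(f"pics/{n}0.png"); p=cv2.resize(p,None,fx=K,fy=K,interpolation=cv2.INTER_LINEAR)
    r,c=render(n,q); 
    for mm,col in((r,(0,255,255)),(c,(0,255,0)),(ims[n],(0,0,255))):
        cs,_=cv2.findContours(mm.astype(np.uint8),cv2.RETR_EXTERNAL,cv2.CHAIN_APPROX_NONE); cv2.drawContours(p,cs,-1,col,1)
    x0,y0=(255,195) if n=="side" else (150,195)
    cv2.imwrite(f"pics/{n}fit.png",p[y0*K:(y0+145)*K if n=='side' else (y0+85)*K,x0*K:(x0+145)*K])
    cl=ims[n+'c'];L=(cl-o)@R
    lm=(L[...,0]>-15)&(L[...,0]<20)&(L[...,1]>-170)&(L[...,1]<-70)&(abs(L[...,2])<20)
    rm=(L[...,0]>5)&(L[...,0]<18)&(L[...,1]>20)&(L[...,1]<100)&(abs(L[...,2]-37)<15)
    print(n,"floor z",np.median(L[lm][:,2]),"roof z",np.median(L[rm][:,2]), np.linalg.lstsq(np.c_[L[lm][:,:2],np.ones(lm.sum())],L[lm][:,2],rcond=None)[0])
E
python3 fit.py
```

```text
Traceback (most recent call last):
  File "fit.py", line 36, in <module>
    best=min((minimize(cost,[psi,513,90,3],method='Nelder-Mead',options=dict(initial_simplex=np.array([[psi,513,90,3],[psi+.05,513,90,3],[psi,523,90,3],[psi,513,100,3],[psi,513,90,4.5]]))) for psi in(-.1,0.1,.2)),key=lambda r:r.fun)
  File "fit.py", line 36, in <genexpr>
    best=min((minimize(cost,[psi,513,90,3],method='Nelder-Mead',options=dict(initial_simplex=np.array([[psi,513,90,3],[psi+.05,513,90,3],[psi,523,90,3],[psi,513,100,3],[psi,513,90,4.5]]))) for psi in(-.1,0.1,.2)),key=lambda r:r.fun)
              ~~~~~~~~^^^^^^^^^^^^^^^^^^^^^^^^^^^^^^^^^^^^^^^^^^^^^^^^^^^^^^^^^^^^^^^^^^^^^^^^^^^^^^^^^^^^^^^^^^^^^^^^^^^^^^^^^^^^^^^^^^^^^^^^^^^^^^^^^^^^^^^^^^^^^^^^^^^^^^^^^^^^^^^^^^^^^^
  File "fit.py", line 28, in cost
    r,c=render(n,q); m=ims[n].copy()
        ~~~~~~^^^^^
  File "fit.py", line 19, in render
    hull(box(-21.5,26,-180,0,-3,0)); hull(np.array([[-21.5,y,0] for y in(-180,0)]+[[-25.5,y,8] for y in(-180,0)]+[[-30,y,8] for y in(-180,0)]+[[-27,y,0] for y in(-180,0)],float))
                                     ~~~~^^^^^^^^^^^^^^^^^^^^^^^^^^^^^^^^^^^^^^^^^^^^^^^^^^^^^^^^^^^^^^^^^^^^^^^^^^^^^^^^^^^^^^^^^^^^^^^^^^^^^^^^^^^^^^^^^^^^^^^^^^^^^^^^^^^^^^^^^
  File "fit.py", line 17, in hull
    uv=(proj(n,b@R.T+o)+.5)*K-.5
        ~~~~^^^^^^^^^^^
  File "h.py", line 8, in proj
    c=imaging.camera_info(n);T=np.array(c['T']);q=(np.atleast_2d(P)-T[:3,3])@T[:3,:3]
ValueError: time passes only in moves, steps and waits
```

```bash
sed -i 's/imaging.camera_info(n)/info(n)/g; s/^a=np.radians(32)/import functools\ninfo=functools.lru_cache(imaging.camera_info)\na=np.radians(32)/' h.py
python3 fit.py; python3 -c "
from h import *
print(robot.read_state()['time_s'])"
```

```text
[2.06813671e-01 5.08696488e+02 1.23273179e+02 4.53304332e+00] 0.32205837592894576
side floor z 1.0078063781658275 roof z 37.47391196733323 [-0.03849143  0.01018791  1.9485347 ]
top floor z 0.48891721912517627 roof z 37.180602155823564 [-2.43577031e-03 -2.21187163e-04  4.52345393e-01]
0.9
```

View pics/sidefit.png

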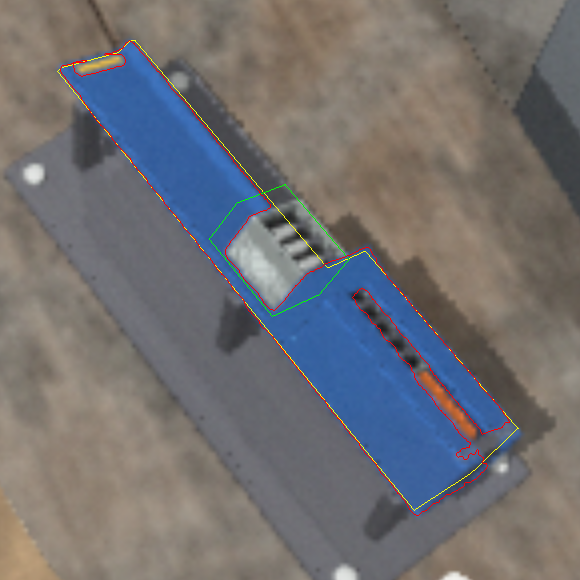

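View pics/topfit.png

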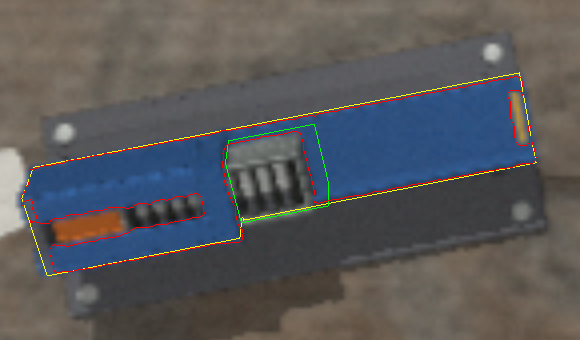

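```bash
cat > k.py <<'E'
from h import *
from scipy.spatial.transform import Rotation as Ro
PSI=.2068;O=np.array([508.7,123.3,75]);S=Rs(PSI)
def wrist(R,j1,p):
    M=Ro.from_euler('y',-p)*Ro.from_euler('z',-j1)*Ro.from_matrix(R)
    e=M.as_euler('ZYZ'); 
    return np.round([e[0],e[1],(e[2]-np.pi+np.pi)%(2*np.pi)-np.pi],3)
if __name__=="__main__":
    s=robot.read_state();q=s['joint_pos'];R=Ro.from_quat(s['tcp_rot']).as_matrix()
    print(wrist(R,q[0],q[1]+q[2]),q)
    # tool x along +sleeve x, z along -sleeve z, leaned by th about sleeve x
    for sgn in(1,-1):
      for th in(-30,0,30):
        T=S@np.c_[[sgn,0,0],[0,-sgn,0],[0,0,-1]]
        T=Ro.from_rotvec(np.radians(th)*S[:,0]).as_matrix()@T
        for j1 in(-.2,0,.2):
          print(sgn,th,j1,[wrist(T,j1,p) .tolist() for p in(1.2,1.6,2)])
E
python3 k.py
```

```text
[-0.     1.689 -0.07 ] [ 1.13270035e+00  5.22085313e-02  1.40069183e+00 -9.28040976e-06
  1.68863699e+00 -7.02843396e-02]
1 -30 -0.2 [[-0.296, 1.254, -0.262], [-0.37, 0.876, -0.113], [-0.595, 0.518, 0.175]]
1 -30 0 [[-0.42, 1.32, -0.08], [-0.503, 0.961, 0.115], [-0.734, 0.631, 0.439]]
1 -30 0.2 [[-0.528, 1.405, 0.089], [-0.604, 1.066, 0.315], [-0.807, 0.758, 0.642]]
1 0 -0.2 [[0.214, 1.424, -0.382], [0.246, 1.034, -0.478], [0.353, 0.651, -0.636]]
1 0 0 [[0.111, 1.394, -0.196], [0.13, 0.997, -0.247], [0.193, 0.601, -0.336]]
1 0 0.2 [[0.004, 1.383, -0.006], [0.004, 0.983, -0.008], [0.007, 0.583, -0.011]]
1 30 -0.2 [[0.697, 1.629, -0.404], [0.722, 1.323, -0.665], [0.84, 1.037, -0.968]]
1 30 0 [[0.624, 1.514, -0.257], [0.678, 1.194, -0.504], [0.839, 0.901, -0.821]]
1 30 0.2 [[0.535, 1.412, -0.1], [0.609, 1.074, -0.328], [0.811, 0.767, -0.655]]
-1 -30 -0.2 [[-0.296, 1.254, 2.88], [-0.37, 0.876, 3.028], [-0.595, 0.518, -2.967]]
-1 -30 0 [[-0.42, 1.32, 3.061], [-0.503, 0.961, -3.027], [-0.734, 0.631, -2.703]]
-1 -30 0.2 [[-0.528, 1.405, -3.052], [-0.604, 1.066, -2.826], [-0.807, 0.758, -2.499]]
-1 0 -0.2 [[0.214, 1.424, 2.76], [0.246, 1.034, 2.663], [0.353, 0.651, 2.506]]
-1 0 0 [[0.111, 1.394, 2.946], [0.13, 0.997, 2.895], [0.193, 0.601, 2.805]]
-1 0 0.2 [[0.004, 1.383, 3.135], [0.004, 0.983, 3.133], [0.007, 0.583, 3.13]]
-1 30 -0.2 [[0.697, 1.629, 2.738], [0.722, 1.323, 2.477], [0.84, 1.037, 2.173]]
-1 30 0 [[0.624, 1.514, 2.885], [0.678, 1.194, 2.637], [0.839, 0.901, 2.32]]
-1 30 0.2 [[0.535, 1.412, 3.041], [0.609, 1.074, 2.814], [0.811, 0.767, 2.487]]
```

```bash
python3 - <<'E'
from h import *
cl=np.load("pics/cl_top.npy");cs=np.load("pics/cl_side.npy")
for x in range(200,801,50):
    row=[]
    for y in range(-200,601,50):
        h=[c[...,2][(abs(c[...,0]-x-0)<25)&(abs(c[...,1]-y)<25)] for c in(cl,cs)]
        h=np.concatenate(h); row.append(int(np.percentile(h,98)) if len(h) else -999)
    print(x,row)
E
```

```text
200 [-789, -790, -790, -791, -790, -792, -790, -791, -790, -792, -791, -792, 318, 309, -779, -790, -791]
250 [-795, -795, -796, -791, -999, -999, -795, -797, -795, -999, -999, -999, -999, -788, -779, -792, -999]
300 [2, 2, 1, 3, 2, 2, 2, 3, 2, 2, 2, 3, 2, 3, 2, 1, 2]
350 [2, 4, 3, 3, 2, 3, 3, 2, 3, 3, 2, 2, 2, 3, 3, 2, 3]
400 [3, 4, 3, 3, 2, 2, 3, 3, 3, 5, 2, 3, 3, 3, 3, 2, 2]
450 [3, 3, 3, 1068, 9, 10, 98, 102, 103, 108, 5, 4, 182, 188, 226, 186, 3]
500 [15, 3, 3, 69, 71, 78, 117, 120, 120, 119, 5, 5, 399, 399, 283, 156, 106]
550 [15, 2, 3, 88, 88, 89, 90, 91, 10, 11, 3, 2, 455, 457, -376, -376, -999]
600 [3, 2, 2, 11, 11, 10, 8, 3, 3, 3, 3, 3, 450, -999, -999, -999, -999]
650 [3, 3, 2, 3, 25, 27, 3, 3, 26, 3, 3, 3, 399, 398, -999, -999, -999]
700 [6, 11, 32, 14, 3, 28, 30, 30, 20, 10, 3, 3, 398, 399, -999, -999, -999]
750 [10, 5, 32, 3, 126, 127, 126, 126, 125, 121, 3, 940, 398, 399, -999, -999, -999]
800 [9, 4, 26, 28, 128, 128, 128, 128, 128, 127, 126, 4, 398, 399, -999, -999, -999]
```

```bash
cat >> k.py <<'E'
def Tt(th,sgn=1):
    return Ro.from_rotvec(np.radians(th)*S[:,0]).as_matrix()@S@np.c_[[sgn,0,0],[0,-sgn,0],[0,0,-1]]
def cur():
    s=robot.read_state(); return np.array(s['tcp_pos']),Ro.from_quat(s['tcp_rot']).as_matrix(),s
def go(P=None,R=None):
    p,r,s=cur()
    if P is not None: d=r.T@(np.array(P)-p)/10; print("shift cm",np.round(d,2),"len",round(np.linalg.norm(d),2))
    if R is not None: v=np.degrees(Ro.from_matrix(r.T@R).as_rotvec()); print("rot deg",np.round(v,2),"ang",round(np.linalg.norm(v),1))
def sl(p): return S.T@(np.array(p)-O)
def rep():
    p,r,s=cur(); L=S.T@r
    print("t",round(s['time_s'],2),"tcp",np.round(p,1),"sleeve",np.round(sl(p),1),"zdir",np.round(L[:,2],3),"xdir",np.round(L[:,0],3),"F",np.round(S.T@s['force'],1),"w",round(s['grip_width'],1),"q",np.round(s['joint_pos'],3))
    import json; open('log.jsonl','a').write(json.dumps([np.array(s['joint_pos']).tolist(),p.tolist(),np.array(s['tcp_rot']).tolist()])+'\n')
E
python3 -c "
from k import *
rep();go([400,60,260]);go(None,Tt(-12))"
```

```text
t 0.9 tcp [188.8 489.9 231.3] sleeve [-118.9  424.5  258.6] zdir [-0.53   0.    -0.848] xdir [ 0.461  0.839 -0.288] F [-0.2 -0.6  0.1] w 85.4 q [ 1.133  0.052  1.401 -0.     1.689 -0.07 ]
shift cm [-32.52  35.17  -2.87] len 47.99
rot deg [-26.69  23.47  58.68] ang 68.6
```

>>> apply_moves:
  motion:
    - [-2.7,2.93,-0.24,0,0,0,1]
    - [-2.7,2.93,-0.24,0,0,0,1]
    - [-2.7,2.93,-0.24,0,0,0,1]
    - [-2.7,2.93,-0.24,0,0,0,1]
    - [-2.7,2.93,-0.24,0,0,0,1]
    - [-2.7,2.93,-0.24,0,0,0,1]
    - [-2.7,2.93,-0.24,0,0,0,1]
    - [-2.7,2.93,-0.24,0,0,0,1]
    - [-2.7,2.93,-0.24,0,0,0,1]
    - [-2.7,2.93,-0.24,0,0,0,1]
    - [-2.7,2.93,-0.24,0,0,0,1]
    - [-2.7,2.93,-0.24,0,0,0,1]
  force: 50

```text
time_s: 2.1
tcp_pos: [400.8, 59.5, 260.5]
tcp_rot: [0.825, 0.566, 0.0, 0.0]
force: [0.4, 0.1, 0.1]
grip_width: 85.0
```

```bash
python3 -c "
from k import *
rep();go(None,Tt(-12));go(None,Tt(0))"
```

```text
t 2.1 tcp [400.8  59.5 260.5] sleeve [ -2.4 -40.3 220.2] zdir [-0.529  0.    -0.849] xdir [ 0.461  0.839 -0.288] F [ 0.4  0.1 -0.1] w 85.0 q [ 0.056 -0.3    1.665  0.     1.775 -1.147]
rot deg [-26.66  23.42  58.67] ang 68.6
rot deg [-15.9   29.23  55.53] ang 64.7
```

>>> apply_moves:
  motion:
    - [0,0,0,-2.67,2.34,5.87,1]
    - [0,0,0,-2.67,2.34,5.87,1]
    - [0,0,0,-2.67,2.34,5.87,1]
    - [0,0,0,-2.67,2.34,5.87,1]
    - [0,0,0,-2.67,2.34,5.87,1]
    - [0,0,0,-2.67,2.34,5.87,1]
    - [0,0,0,-2.67,2.34,5.87,1]
    - [0,0,0,-2.67,2.34,5.87,1]
    - [0,0,0,-2.67,2.34,5.87,1]
    - [0,0,0,-2.67,2.34,5.87,1]

```text
time_s: 3.1
tcp_pos: [400.3, 61.0, 260.4]
tcp_rot: [0.954, 0.067, 0.284, 0.072]
force: [0.1, 0.5, -0.2]
grip_width: 85.4
```

```bash
cat > fk.py <<'E'
from k import *
import json
from scipy.optimize import least_squares
def fk(q,g):
    r0,h,L2,e,L3,t=g; z=Ro.from_euler('z',q[0])
    R=z*Ro.from_euler('y',q[1]+q[2])*Ro.from_euler('ZYZ',[q[3],q[4],q[5]+np.pi])
    p=z.apply([r0,0,h])+(z*Ro.from_euler('y',q[1])).apply([0,0,L2])+(z*Ro.from_euler('y',q[1]+q[2])).apply([e,0,L3])+R.apply([0,0,t])
    return p,R
D=[json.loads(l) for l in open('log.jsonl')]
def res(g): return np.concatenate([fk(d[0],g)[0]-d[1] for d in D]+[0.01*(np.array(g)-[0,300,350,0,350,250])])
G=least_squares(res,[0,300,350,0,350,250]).x
def ik(P,R,q0):
    T=Ro.from_matrix(R)
    f=lambda q:np.r_[(fk(q,G)[0]-P)/100,(fk(q,G)[1].inv()*T).as_rotvec()]
    r=least_squares(f,q0); return r.x,np.abs(r.fun).max()
if __name__=="__main__":
    print(np.round(G,1),np.round(res(G),1)[:-6])
E
python3 - <<'E'
from k import *
rep()
from fk import *
print(np.round(G,1),np.round(res(G),1)[:-6])
q=np.array(cur()[2]['joint_pos'])
for th,sg,y in((-12,1,-26),(-12,1,-70),(12,-1,-110),(0,1,-70),(0,-1,-110),(0,1,-150),(0,1,-20)):
    P=O+S@np.array([0,y,12]); q0=q.copy()
    if sg<0:q0[5]+=np.pi
    x,e=ik(P,Tt(th,sg),q0); print(th,sg,y,np.round(x,2),round(e,4))
go(O+S@np.array([-1,-26,60])); go(O+S@np.array([-1,-26,12]))
E
```

```text
t 3.1 tcp [400.3  61.  260.4] sleeve [ -2.6 -38.7 220.3] zdir [ 0.002 -0.21  -0.978] xdir [ 1.    -0.004  0.003] F [ 0.   0.5 -0.2] w 85.4 q [ 0.205 -0.778  2.069 -0.219  1.296  0.063]
[ 147.7 -179.4  186.2 -355.3  404.6  173.2] [ 30.7 -21.4   2.4  14.9 -36.1  -4.8  -3.5 -15.5   2.5]
-12 1 -26 [ 0.27 -1.02  2.7  -0.3   0.94  0.23] 0.0
-12 1 -70 [ 0.17 -1.03  2.7  -0.24  0.92  0.11] 0.0
12 -1 -110 [-0.09 -0.94  2.64  0.43  1.    2.63] 0.0
0 1 -70 [ 0.08 -1.01  2.68  0.08  0.92 -0.16] 0.0
0 -1 -110 [-0.01 -0.98  2.66  0.14  0.92  2.87] 0.0
0 1 -150 [-0.1  -0.93  2.63  0.2   0.91 -0.39] 0.0
0 1 -20 [ 0.2  -1.03  2.69  0.01  0.92 -0.01] 0.0
shift cm [ 0.11 -4.62 15.4 ] len 16.08
shift cm [ 0.09 -5.63 20.09] len 20.87
```

```bash
sed -i 's/z.apply(\[r0,0,h\])/z.apply([r0,LAT,h])/; s/^def fk/LAT=36.8\ndef fk/; s/0.01\*(/0.003*(/' fk.py
python3 - <<'E'
from fk import *
print(np.round(G,1),np.round(res(G),1)[:-6])
q=np.array(cur()[2]['joint_pos'])
for th,sg,y in((-12,1,-26),(-12,1,-70),(12,-1,-110),(0,1,-70),(0,-1,-110),(0,1,-150),(0,1,-20)):
    P=O+S@np.array([0,y,12]); q0=q.copy()
    if sg<0:q0[5]+=np.pi
    x,e=ik(P,Tt(th,sg),q0); print(th,sg,y,np.round(x,2),round(e,4))
E
```

```text
[  1.2 203.8 351.9 103.  495.5 279.9] [ 0.1 -0.1  0.   0.  -0.1 -0.  -0.  -0.   0. ]
-12 1 -26 [ 0.24 -0.23  2.06 -0.32  0.78  0.26] 0.0
-12 1 -70 [ 0.12 -0.24  2.07 -0.24  0.75  0.1 ] 0.0
12 -1 -110 [-0.27 -0.14  1.99  0.55  0.96  2.36] 0.0
0 1 -70 [-0.04 -0.24  2.07  0.18  0.78 -0.34] 0.0
0 -1 -110 [-0.14 -0.22  2.04  0.25  0.8   2.67] 0.0
0 1 -150 [-0.24 -0.18  2.01  0.32  0.82 -0.6 ] 0.0
0 1 -20 [ 0.1  -0.26  2.08  0.08  0.77 -0.15] 0.0
```

>>> apply_moves:
  motion:
    - [0,0,0,6,0,0,1]
    - [0,0,0,6,0,0,1]
    - [0.4,-0.36,4,0,0,0,1]
    - [0.4,-0.36,4,0,0,0,1]
    - [0.4,-0.36,4,0,0,0,1]
    - [0.4,-0.36,4,0,0,0,1]
    - [0,0,1,0,0,0,1]
    - [0,0,0,0,0,0,1]

```text
time_s: 3.9
tcp_pos: [498.1, 96.5, 122.5]
tcp_rot: [0.957, 0.099, 0.272, -0.028]
force: [-0.1, 0.4, 0.9]
grip_width: 85.3
```

```bash
python3 - <<'E'
from k import *
rep();go(O+S@np.array([-0.5,-24,10]),Tt(0))
for n in("side","top"):
    p,d=imaging.snapshot(n)
    x0,y0=(215,150) if n=="side" else (150,150)
    cv2.imwrite(f"pics/{n}1.png",cv2.resize(p[y0:y0+190,x0:x0+200],None,fx=3,fy=3,interpolation=cv2.INTER_CUBIC))
E
python3 -c "
import cv2;a=cv2.imread('pics/side1.png');b=cv2.imread('pics/top1.png')
cv2.imwrite('pics/b1.png',cv2.resize(cv2.hconcat([a,b]),(800,380)))"
```

```text
t 3.9 tcp [498.1  96.5 122.5] sleeve [ 11.7 -24.1  48.7] zdir [-0.005 -0.    -1.   ] xdir [ 1.    -0.    -0.005] F [0.4 0.5 0.8] w 85.3 q [ 0.082 -0.338  2.057  0.085  0.874 -0.161]
shift cm [-1.2  -0.01  3.88] len 4.06
rot deg [ 0.    0.28 -0.01] ang 0.3
```

View pics/b1.png

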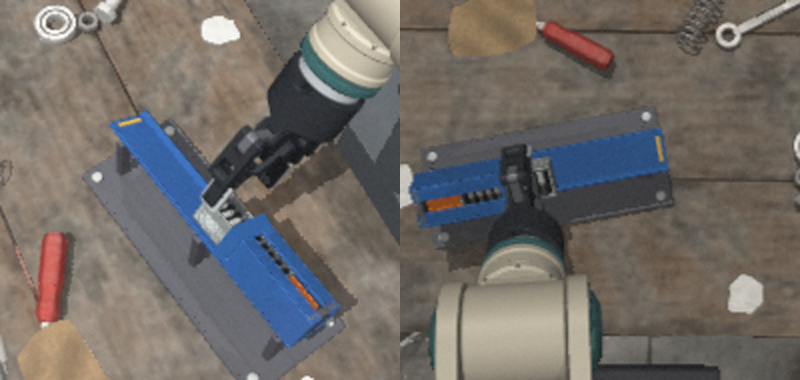

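>>> apply_moves:
  motion:
    - [-1.2,0,0,0,0.28,0,1]
    - [0,0,1.3,0,0,0,1]
    - [0,0,1.3,0,0,0,1]
    - [0,0,1.3,0,0,0,1]
    - [0,0,0,0,0,0,1]
    - [0,0,0,0,0,0,0]
    - [0,0,0,0,0,0,-0.3]
    - [0,0,0,0,0,0,-1]
    - [0,0,0,0,0,0,-1]
    - [0,0,0,0,0,0,-1]
    - [0,0,0,0,0,0,-1]
    - [0,0,0,0,0,0,-1]
  force: 40

```text
time_s: 5.2
tcp_pos: [508.9, 98.4, 85.9]
tcp_rot: [0.956, 0.1, 0.276, -0.028]
force: [-13.1, -2.5, 10.5]
grip_width: 39.7
```

```bash
python3 - <<'E'
from k import *
rep()
E
```

```text
t 5.2 tcp [508.9  98.4  85.9] sleeve [  1.6 -24.4  11.9] zdir [ 0.004 -0.001 -1.   ] xdir [1.    0.001 0.004] F [-5.7  0.2 16. ] w 39.7 q [ 0.085 -0.251  2.071  0.092  0.765 -0.171]
```

>>> apply_moves:
  motion:
    - [0.15,0,-0.2,0,0,0,-1]
    - [0,0.5,0,0,0,0,-1]
    - [0,1,0,0,0,0,-1]
    - [0,1,0,0,0,0,-1]
    - [0,1,0,0,0,0,-1]

```text
time_s: 5.7
tcp_pos: [516.6, 63.7, 87.5]
tcp_rot: [0.956, 0.099, 0.276, -0.028]
force: [0.2, 0.7, -2.5]
grip_width: 39.4
```

```bash
python3 - <<'E'
from k import *
rep()
E
```

```text
t 5.7 tcp [516.6  63.7  87.5] sleeve [  2.8 -60.   12.9] zdir [ 0.004 -0.001 -1.   ] xdir [ 1.    -0.     0.004] F [-1.1  0.6 -2.3] w 39.4 q [-0.01  -0.244  2.062  0.163  0.778 -0.301]
```

>>> apply_moves:
  motion:
    - [0,1,0,0,0,0,-1]
    - [0,1,0,0,0,0,-1]
    - [0,1,0,0,0,0,-1]
    - [0,1,0,0,0,0,-1]
    - [0,1,0,0,0,0,-1]
    - [0,1,0,0,0,0,-1]
    - [0,1,0,0,0,0,-1]
    - [0,1,0,0,0,0,-1]
    - [0,0.6,0,0,0,0,-1]
    - [0,0,0,0,0,0,-1]
    - [0,0,0,0,0,0,-1]

```text
time_s: 6.8
tcp_pos: [534.1, -19.9, 87.5]
tcp_rot: [0.956, 0.099, 0.276, -0.028]
force: [0.3, -0.0, -1.9]
grip_width: 39.7
```

```bash
python3 - <<'E'
from k import *
rep()
for n in("side","top"):
    p,d=imaging.snapshot(n)
    x0,y0=(215,150) if n=="side" else (150,150)
    cv2.imwrite(f"pics/{n}2.png",cv2.resize(p[y0:y0+190,x0:x0+200],None,fx=3,fy=3,interpolation=cv2.INTER_CUBIC))
E
python3 -c "
import cv2;a=cv2.imread('pics/side2.png');b=cv2.imread('pics/top2.png')
cv2.imwrite('pics/b2.png',cv2.resize(cv2.hconcat([a,b]),(800,380)))"
```

```text
t 6.8 tcp [534.1 -19.9  87.5] sleeve [   2.8 -145.3   13. ] zdir [ 0.004 -0.001 -1.   ] xdir [ 1.    -0.     0.004] F [-0.7 -0.1 -1.8] w 39.7 q [-0.224 -0.181  2.009  0.309  0.817 -0.585]
```

View pics/b2.png

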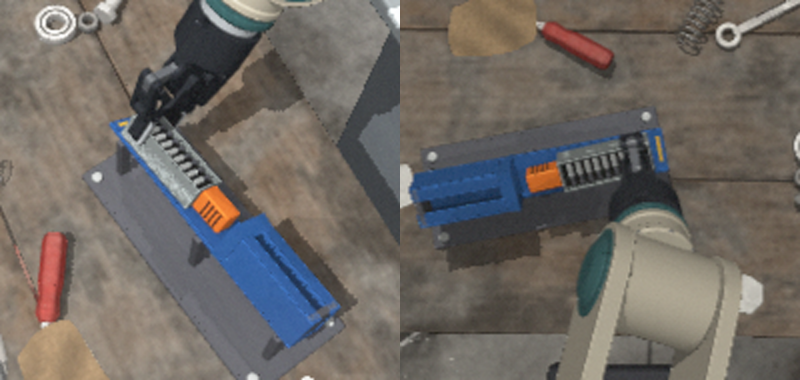

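>>> apply_moves:
  motion:
    - [0,0,0,0,0,0,1]
    - [0,0,0,0,0,0,1]
    - [0,0,0,0,0,0,1]
    - [0,0,0,0,0,0,1]
    - [0,0,0,0,0,0,1]
    - [0,0,0,0,0,0,1]

```text
time_s: 7.5
tcp_pos: [534.2, -19.9, 87.6]
tcp_rot: [0.956, 0.099, 0.276, -0.028]
force: [0.1, 0.0, -0.1]
grip_width: 85.2
```

```bash
python3 - <<'E'
from k import *
rep()
from fk import *
q=np.array(cur()[2]['joint_pos']);print(np.round(res(G),1)[:-6])
for th,sg,y,z in((0,1,-76,12),(0,1,-76,70),(0,-1,-76,70),(0,-1,-110,70),(0,-1,-110,12)):
    P=O+S@np.array([2.8,y,z]); q0=q.copy()
    if sg<0:q0[5]+=np.pi
    x,e=ik(P,Tt(th,sg),q0); print(th,sg,y,np.round(x,2),round(e,4))
E
```

```text
t 7.5 tcp [534.2 -19.9  87.6] sleeve [   2.9 -145.3   13. ] zdir [ 0.004 -0.001 -1.   ] xdir [ 1.    -0.     0.004] F [ 0.1 -0.  -0.1] w 85.2 q [-0.224 -0.181  2.009  0.309  0.818 -0.585]
[ 0.1 -0.  -0.  -0.  -0.1 -0.   0.  -0.1  0.   0.  -0.1 -0.   0.  -0.1
 -0.  -0.  -0.1  0.  -0.  -0.   0.  -0.  -0.   0. ]
0 1 -76 [-0.05 -0.23  2.05  0.19  0.79 -0.36] 0.0
0 1 -76 [-0.07 -0.41  2.08  0.18  0.93 -0.35] 0.0
0 -1 -76 [-0.07 -0.41  2.08  0.18  0.93  2.79] 0.0
0 -1 -110 [-0.17 -0.38  2.06  0.24  0.95  2.68] 0.0
0 -1 -110 [-0.14 -0.21  2.03  0.25  0.8   2.67] 0.0
```

>>> apply_moves:
  motion:
    - [0,-1.6,0,0,0,0,1]
    - [0,-1.6,0,0,0,0,1]
    - [0,-1.6,0,0,0,0,1]
    - [0,-1.6,0,0,0,0,1]
    - [0,0,0,0,0,0,0]
    - [0,0,0,0,0,0,-1]
    - [0,0,0,0,0,0,-1]
    - [0,0,0,0,0,0,-1]
    - [0,0,0,0,0,0,-1]
    - [0,0,0,0,0,0,-1]
    - [0,0,0,0,0,0,-1]
    - [0,0,-0.7,0,0,0,-1]
    - [0,0,-0.7,0,0,0,-1]
  force: 70

```text
time_s: 8.8
tcp_pos: [513.2, 40.8, 99.2]
tcp_rot: [0.956, 0.099, 0.276, -0.028]
force: [0.1, -1.2, -1.7]
grip_width: 38.6
```

```bash
python3 - <<'E'
from k import *
rep()
for n in("side","top"):
    p,d=imaging.snapshot(n)
    x0,y0=(215,150) if n=="side" else (150,150)
    cv2.imwrite(f"pics/{n}3.png",cv2.resize(p[y0:y0+190,x0:x0+200],None,fx=3,fy=3,interpolation=cv2.INTER_CUBIC))
E
python3 -c "
import cv2;a=cv2.imread('pics/side3.png');b=cv2.imread('pics/top3.png')
cv2.imwrite('pics/b3.png',cv2.resize(cv2.hconcat([a,b]),(800,380)))"
```

```text
t 8.8 tcp [513.2  40.8  99.2] sleeve [  2.2 -81.7  27.1] zdir [ 0.003 -0.001 -1.   ] xdir [ 1.    -0.001  0.003] F [-1.1 -1.2 -1.3] w 38.6 q [-0.072 -0.278  2.063  0.2    0.823 -0.374]
```

View pics/b3.png

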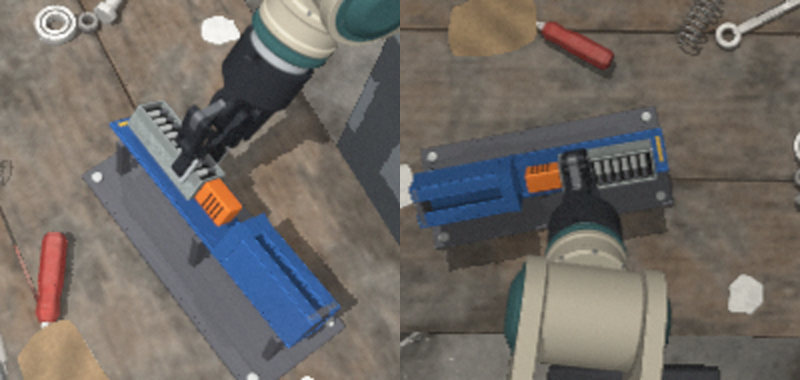

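>>> apply_moves:
  motion:
    - [0,0,-2,0,0,0,-1]
    - [0,0,-2,0,0,0,-1]
    - [0,0,-1.5,0,0,0,-1]
    - [0,0,0,0,0,7.5,-1]
    - [0,0,0,0,0,7.5,-1]
    - [0,0,0,0,0,7.5,-1]
    - [0,0,0,0,0,7.5,-1]
    - [0,0,0,0,0,7.5,-1]
    - [0,0,0,0,0,7.5,-1]
    - [0,0,0,0,0,7.5,-1]
    - [0,0,0,0,0,7.5,-1]
    - [0,0,0,0,0,7.5,-1]
    - [0,0,0,0,0,7.5,-1]
    - [0,0,0,0,0,7.5,-1]
    - [0,0,0,0,0,7.5,-1]

```text
time_s: 10.4
tcp_pos: [484.9, 35.2, 145.8]
tcp_rot: [0.744, -0.608, 0.175, -0.216]
force: [0.3, -0.1, -2.3]
grip_width: 38.1
```

>>> apply_moves:
  motion:
    - [0,0,0,0,0,7.5,-1]
    - [0,0,0,0,0,7.5,-1]
    - [0,0,0,0,0,7.5,-1]
    - [0,0,0,0,0,7.5,-1]
    - [0,0,0,0,0,7.5,-1]
    - [0,0,0,0,0,7.5,-1]
    - [0,0,0,0,0,7.5,-1]
    - [0,0,0,0,0,7.5,-1]
    - [0,0,0,0,0,7.5,-1]
    - [0,0,0,0,0,7.5,-1]
    - [0,0,0,0,0,7.5,-1]
    - [0,0,0,0,0,7.5,-1]
    - [0,0,0,0,0,0,-1]

```text
time_s: 11.7
tcp_pos: [484.9, 35.2, 145.8]
tcp_rot: [-0.098, 0.956, 0.028, 0.276]
force: [-0.1, 0.8, -1.9]
grip_width: 38.5
```

```bash
python3 - <<'E'
from k import *
rep(); go(O+S@np.array([2.5,-108,40]),Tt(0,-1))
for n in("side","top"):
    p,d=imaging.snapshot(n)
    x0,y0=(215,150) if n=="side" else (150,150)
    cv2.imwrite(f"pics/{n}4.png",cv2.resize(p[y0:y0+190,x0:x0+200],None,fx=3,fy=3,interpolation=cv2.INTER_CUBIC))
E
python3 -c "
import cv2;a=cv2.imread('pics/side4.png');b=cv2.imread('pics/top4.png')
cv2.imwrite('pics/b4.png',cv2.resize(cv2.hconcat([a,b]),(800,380)))"
```

```text
t 11.7 tcp [484.9  35.2 145.8] sleeve [  2.4 -81.4  82. ] zdir [ 0.004 -0.001 -1.   ] xdir [-1.     0.001 -0.004] F [-0.9  0.8 -1.6] w 38.5 q [-0.095 -0.44   2.085  0.193  0.963  2.774]
shift cm [ 0.01 -2.66  4.2 ] len 4.97
rot deg [-0.05  0.23 -0.08] ang 0.2
```

View pics/b4.png

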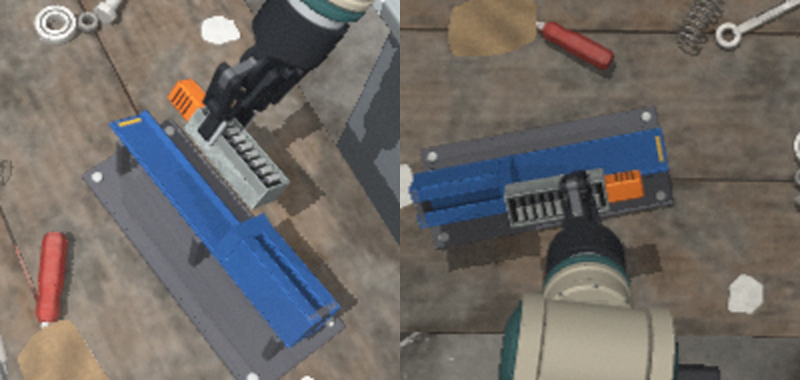

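```bash
cat > ov.py <<'E'
from k import *
import sys
def draw(p,n,C,x0,y0,k,rx=0,rz=0):
    Rr=Ro.from_euler('xz',[rx,rz],degrees=True).as_matrix()
    for b,col in((box(-20,20,-35,75,-15,15),(0,255,0)),(box(-12,12,-75,-35,-13,13),(255,255,0))):
        w=O+(C+b@Rr.T)@S.T; uv=((proj(n,w)-[x0,y0]+.5)*k-.5)
        for i in range(8):
            for j in range(i):
                if (np.abs(b[i]-b[j])>1e-6).sum()==1: cv2.line(p,tuple(int(v) for v in np.round(uv[i]*16)),tuple(int(v) for v in np.round(uv[j]*16)),col,1,cv2.LINE_AA,4)
def show(tag,C,rx=0,rz=0,k=4,ds=None):
    out=[]
    for n in("side","top"):
        p,d=(imaging.snapshot(n)); np.save(f"pics/d_{n}.npy",d); cv2.imwrite(f"pics/raw_{n}.png",p)
        x0,y0=(255,185) if n=="side" else (170,190)
        q=cv2.resize(p[y0:y0+130,x0:x0+98],None,fx=k,fy=k,interpolation=cv2.INTER_CUBIC) if n=="side" else cv2.resize(p[y0:y0+130,x0:x0+100],None,fx=k,fy=k,interpolation=cv2.INTER_CUBIC)
        draw(q,n,np.array(C,float),x0,y0,k,rx,rz); out.append(q)
    cv2.imwrite(f"pics/{tag}.png",cv2.hconcat(out))
E
python3 -c "
from ov import *
show('ov4',[2.4,-71,82])
for n in('side','top'):
    p=cv2.imread(f'pics/raw_{n}.png');d=np.load(f'pics/d_{n}.npy');L=(cloud(n,d)-O)@S
    h=cv2.cvtColor(p,cv2.COLOR_BGR2HSV);m=(h[...,0]>5)&(h[...,0]<18)&(h[...,1]>200)&(h[...,2]>150)&(abs(L[...,0])<60)&(abs(L[...,1])<200)
    print(n,m.sum(),np.percentile(L[m],[2,50,98],axis=0).round(1))
"
```

```text
side 6 [[-1.000e-01 -1.408e+02  8.440e+01]
 [ 8.000e+00 -1.331e+02  9.740e+01]
 [ 1.480e+01 -1.232e+02  9.830e+01]]
top 117 [[  -7.3 -144.2   82.8]
 [   3.1 -126.3   96.5]
 [  15.5 -110.6   99.9]]
```

View pics/ov4.png

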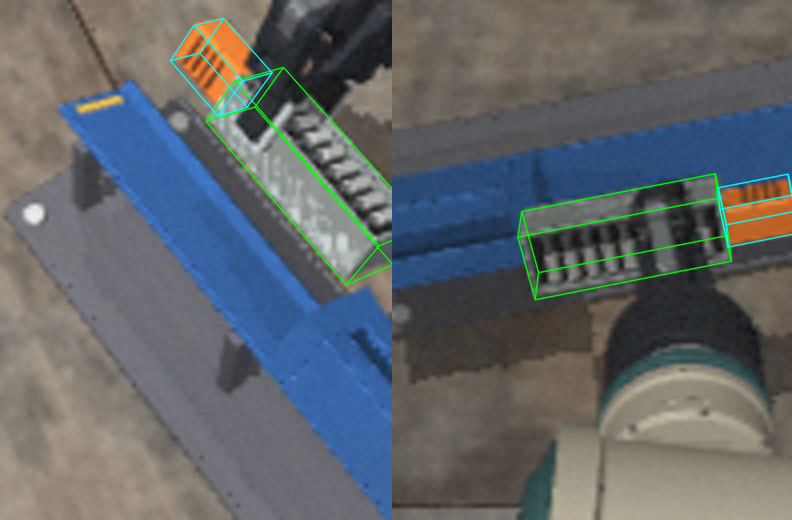

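>>> apply_moves:
  motion:
    - [0,-1.3,0,0,0.2,0,-1]
    - [0,-1.2,0,0,0,0,-1]
    - [0,0,1.5,0,0,0,-1]
    - [0,0,1.5,0,0,0,-1]
    - [0,0,1.5,0,0,0,-1]
    - [0,0,1.0,0,0,0,-1]
    - [0,0,0.6,0,0,0,-1]
    - [0,0,0.4,0,0,0,-1]
    - [0,0,0.3,0,0,0,-1]
    - [0,0,0,0,0,0,-1]

```text
time_s: 12.9
tcp_pos: [525.5, 18.2, 88.2]
tcp_rot: [-0.099, 0.956, 0.028, 0.274]
force: [-0.4, -0.1, -1.9]
grip_width: 38.4
```

```bash
python3 - <<'E'
from k import *
rep()
E
```

```text
t 12.9 tcp [525.5  18.2  88.2] sleeve [   2.6 -106.3   14. ] zdir [ 0.    -0.001 -1.   ] xdir [-1. -0. -0.] F [-1.3 -0.1 -1.4] w 38.4 q [-0.129 -0.218  2.038  0.244  0.804  2.682]
```

>>> apply_moves:
  motion:
    - [0,0,0.1,0,0,0,-1]
    - [0,0,0.1,0,0,0,-1]

```text
time_s: 13.1
tcp_pos: [526.2, 18.4, 87.9]
tcp_rot: [-0.1, 0.956, 0.028, 0.274]
force: [-32.1, -2.3, 25.2]
grip_width: 38.5
```

>>> apply_moves:
  motion:
    - [0,0,-0.1,0,0,0,-1]
    - [0,0,0,0,0,0,-0.2]
    - [0,0,0,0,0,0,0.2]
    - [0,0,0,0,0,0,1]
    - [0,0,0,0,0,0,1]
    - [0,0,0,0,0,0,1]
    - [0,0,0,0,0,0,1]

```text
time_s: 13.8
tcp_pos: [526.0, 18.3, 87.4]
tcp_rot: [-0.099, 0.956, 0.028, 0.274]
force: [-0.0, 0.2, -0.1]
grip_width: 85.6
```

```bash
python3 - <<'E'
from k import *
rep()
E
```

```text
t 13.8 tcp [526.   18.3  87.4] sleeve [   2.6 -106.3   13. ] zdir [ 0.001 -0.001 -1.   ] xdir [-1.     0.    -0.001] F [-0.1  0.2 -0.1] w 85.6 q [-0.129 -0.215  2.037  0.245  0.801  2.682]
```

>>> apply_moves:
  motion:
    - [0,0,-2,0,0,0,1]
    - [0,0,-2.5,0,0,0,1]
    - [0,0,-2.5,0,0,0,1]
    - [0,0,0,0,0,-8,1]
    - [0,0,0,0,0,-8,1]
    - [0,0,0,0,0,-8,1]
    - [0,0,0,0,0,-8,1]
    - [0,0,0,0,0,-8,1]
    - [0,0,0,0,0,-8,1]
    - [0,0,0,0,0,-8,1]
    - [0,0,0,0,0,-8,1]
    - [0,0,0,0,0,-8,1]
    - [0,0,0,0,0,-8,1]
    - [0,0,0,0,0,-8,1]
    - [0,0,0,0,0,-8,1]
    - [0,0,0,0,0,-8,1]
    - [0,0,0,0,0,-8,1]
    - [0,0,0,0,0,-8,1]
    - [0,0,0,0,0,-8,1]

```text
time_s: 15.7
tcp_pos: [489.6, 10.7, 146.7]
tcp_rot: [0.904, -0.328, 0.235, -0.145]
force: [-0.9, 0.6, -0.5]
grip_width: 85.2
```

>>> apply_moves:
  motion:
    - [0,0,0,0,0,-8,1]
    - [0,0,0,0,0,-8,1]
    - [0,0,0,0,0,-8,1]
    - [0,0,0,0,0,-8,1]
    - [0,0,0,0,0,-8,1]
    - [0,0,0,0,0,-8,1]
    - [0,0,0,0,0,-4,1]
    - [0,1.5,-1,0,0,0,1]
    - [0,1.5,0,0,0,0,1]
    - [0,1.5,0,0,0,0,1]

```text
time_s: 16.7
tcp_pos: [493.8, -34.9, 155.7]
tcp_rot: [0.956, 0.099, 0.275, -0.028]
force: [0.4, 0.3, -0.2]
grip_width: 85.3
```

```bash
python3 -c "
from ov import *
rep(); go(O+S@np.array([2.4,-151,40]),Tt(0))
show('ov5',[1,-97,15])
for n in('side','top'):
    p=cv2.imread(f'pics/raw_{n}.png');d=np.load(f'pics/d_{n}.npy');L=(cloud(n,d)-O)@S
    h=cv2.cvtColor(p,cv2.COLOR_BGR2HSV);m=(h[...,0]>5)&(h[...,0]<18)&(h[...,1]>200)&(h[...,2]>150)&(abs(L[...,0])<60)&(abs(L[...,1])<200)
    print(n,m.sum(),np.percentile(L[m],[2,50,98],axis=0).round(1))
"
```

```text
t 16.7 tcp [493.8 -34.9 155.7] sleeve [   2.9 -151.8   93.4] zdir [ 0.001 -0.001 -1.   ] xdir [1.    0.    0.001] F [ 0.3  0.2 -0.4] w 85.3 q [-0.29  -0.395  2.032  0.3    1.021 -0.591]
shift cm [-0.05 -0.08  5.34] len 5.34
rot deg [ 0.06 -0.08  0.02] ang 0.1
side 6 [[  -8.8 -161.4   16. ]
 [  -5.5 -147.9   27.9]
 [   7.5 -134.7   30.4]]
top 11 [[ -11.3 -169.6   18.2]
 [  -1.1 -135.6   29.6]
 [   8.2 -133.8   31.4]]
```

View pics/ov5.png

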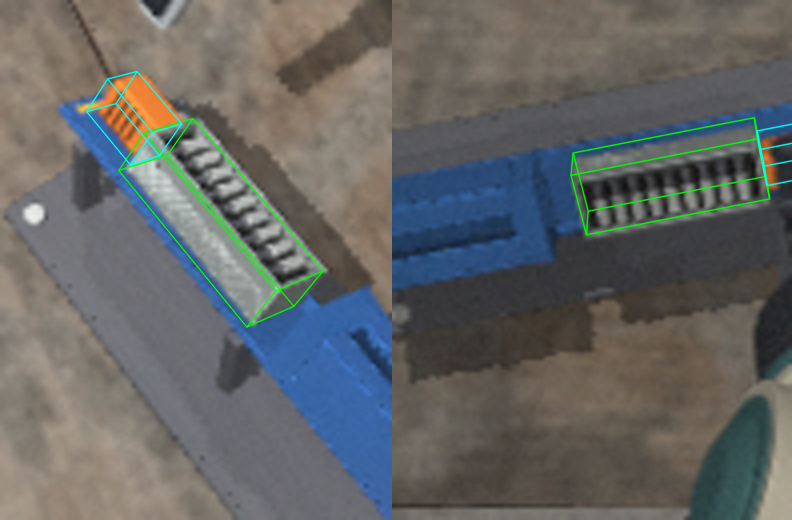

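```bash
python3 -c "
from ov import *
for n in('side','top'):
    d=np.load(f'pics/d_{n}.npy');L=(cloud(n,d)-O)@S
    m=(L[...,2]>14)&(L[...,2]<34)&(abs(L[...,0])<40)&(L[...,1]<-15)&(L[...,1]>-128)
    Q=L[m]
    for y in range(-120,-20,20):
        s=Q[(abs(Q[:,1]-y)<10)]; t=s[s[:,2]>25]; print(n,y,len(s),'x',np.percentile(t[:,0],[1,99]).round(1),'ztop',np.percentile(s[:,2],95).round(1))
    print('y',np.percentile(Q[:,1],[1,99]))
k=6
for (C,rz,t) in (([-1,-99,15],0,'a'),([0.5,-99,15],0,'b')):
  out=[]
  for n in('side','top'):
    p=cv2.imread(f'pics/raw_{n}.png');x0,y0=(275,200) if n=='side' else (205,210)
    q=cv2.resize(p[y0:y0+75,x0:x0+66],None,fx=k,fy=k,interpolation=cv2.INTER_CUBIC);draw(q,n,np.array(C,float),x0,y0,k,0,rz);out.append(q)
  cv2.imwrite(f'pics/ov6{t}.png',cv2.hconcat(out))
"
```

```text
side -120 135 x [-23.2  17.9] ztop 30.8
side -100 160 x [-22.   18.7] ztop 31.1
side -80 168 x [-22.1  17.9] ztop 30.8
side -60 174 x [-23.1  19. ] ztop 30.7
side -40 177 x [-21.6  19.7] ztop 31.0
y [-127.45089158  -20.79430127]
top -120 141 x [-21.7  17.2] ztop 32.1
top -100 147 x [-21.8  18.2] ztop 31.5
top -80 154 x [-22.4  18.3] ztop 30.8
top -60 151 x [-22.   18.4] ztop 30.6
top -40 154 x [-22.3  18.7] ztop 31.0
y [-126.86059083  -22.22402722]
```

View pics/ov6a.png

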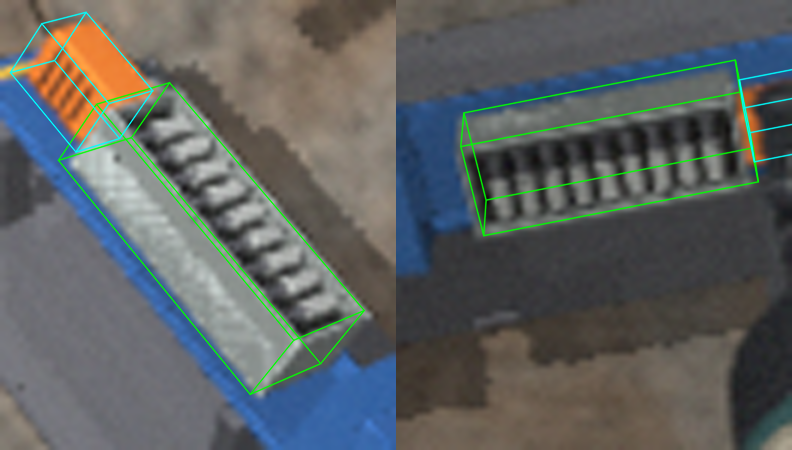

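View pics/ov6b.png

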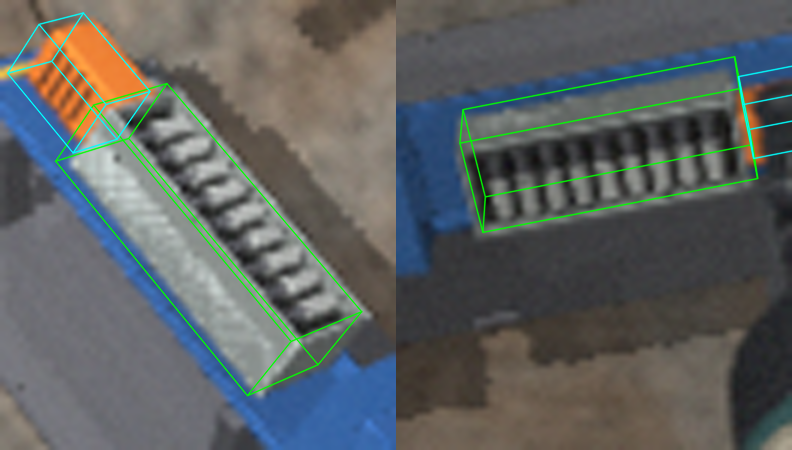

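>>> apply_moves:
  motion:
    - [-0.44,0,1.5,0,0,0,1]
    - [0,0,1.6,0,0,0,1]
    - [0,0,1.6,0,0,0,1]
    - [0,0,1.6,0,0,0,1]
    - [0,0,1.5,0,0,0,1]
    - [0,0,0,0,0,0,0.3]
    - [0,0,0,0,0,0,-0.2]
    - [0,0,0,0,0,0,-1]
    - [0,0,0,0,0,0,-1]
    - [0,0,0,0,0,0,-1]
    - [0,0,0,0,0,0,-1]
    - [0,0,0,0,0,0,-1]
  force: 40

```text
time_s: 18.0
tcp_pos: [530.5, -26.9, 87.6]
tcp_rot: [0.956, 0.099, 0.275, -0.028]
force: [-5.7, -0.3, 5.2]
grip_width: 23.1
```

```bash
python3 - <<'E'
from k import *
rep()
E
```

```text
t 18.0 tcp [530.5 -26.9  87.6] sleeve [  -1.4 -151.4   15.7] zdir [ 0.001 -0.001 -1.   ] xdir [1.    0.    0.001] F [-2.1  0.9  7.4] w 23.1 q [-0.242 -0.188  2.014  0.317  0.828 -0.607]
```

>>> apply_moves:
  motion:
    - [0.15,0,-0.1,0,0,0,-1]
    - [0,-0.5,0,0,0,0,-1]
    - [0,-0.5,0,0,0,0,-1]
    - [0,-0.5,0,0,0,0,-1]

```text
time_s: 18.4
tcp_pos: [527.9, -11.4, 88.2]
tcp_rot: [0.956, 0.099, 0.274, -0.028]
force: [0.0, -1.1, -2.4]
grip_width: 22.8
```

```bash
python3 -c "
from ov import *
rep()
show('ov7',[0,-82,15.5])
for n in('side','top'):
    d=np.load(f'pics/d_{n}.npy');L=(cloud(n,d)-O)@S
    m=(L[...,2]>14)&(L[...,2]<34)&(abs(L[...,0])<40)&(L[...,1]<-2)&(L[...,1]>-113)
    Q=L[m]
    for y in range(-100,-10,20):
        s=Q[(abs(Q[:,1]-y)<10)]; t=s[s[:,2]>25]; print(n,y,len(s),'x',np.percentile(t[:,0],[1,99]).round(1),'ztop',np.percentile(s[:,2],95).round(1))
"
```

```text
t 18.4 tcp [527.9 -11.4  88.2] sleeve [  -0.6 -135.8   15.9] zdir [ 0.    -0.001 -1.   ] xdir [ 1. -0.  0.] F [-1.4 -1.1 -1.9] w 22.8 q [-0.205 -0.203  2.025  0.293  0.821 -0.557]
side -100 150 x [-19.8  22. ] ztop 31.0
side -80 165 x [-19.6  21.6] ztop 30.8
side -60 173 x [-20.6  21.4] ztop 31.4
side -40 172 x [-20.3  21.2] ztop 30.7
side -20 183 x [-19.9  21. ] ztop 31.1
top -100 156 x [-18.7  20.4] ztop 31.0
top -80 156 x [-19.7  20.6] ztop 31.2
top -60 150 x [-20.3  20.7] ztop 30.6
top -40 154 x [-20.2  20.6] ztop 30.8
top -20 151 x [-20.4  19.5] ztop 30.4
```

View pics/ov7.png

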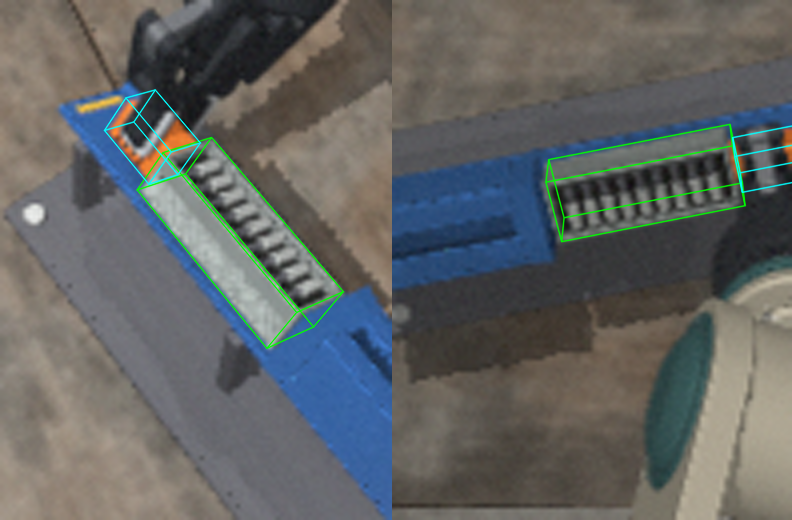

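>>> apply_moves:
  motion:
    - [0,-0.4,0,0,0,0,-1]
    - [0,-0.4,0,0,0,0,-1]
    - [0,-0.4,0,0,0,0,-1]
    - [0,-0.4,0,0,0,0,-1]

```text
time_s: 18.9
tcp_pos: [524.8, 4.1, 88.4]
tcp_rot: [0.956, 0.099, 0.274, -0.028]
force: [-0.3, -1.5, -1.8]
grip_width: 23.0
```

```bash
python3 -c "
from k import *
rep()"
```

```text
t 18.9 tcp [524.8   4.1  88.4] sleeve [  -0.4 -119.9   16. ] zdir [ 0.    -0.001 -1.   ] xdir [ 1. -0.  0.] F [-1.4 -1.4 -1.3] w 23.0 q [-0.166 -0.219  2.037  0.268  0.813 -0.507]
```

>>> apply_moves:
  motion:
    - [0,-0.5,0,0,0,0,-1]
    - [0,-0.5,0,0,0,0,-1]
    - [0,-0.5,0,0,0,0,-1]
    - [0,-0.5,0,0,0,0,-1]

```text
time_s: 19.3
tcp_pos: [520.6, 23.8, 88.4]
tcp_rot: [0.956, 0.099, 0.274, -0.028]
force: [-0.7, -0.8, -1.3]
grip_width: 23.1
```

```bash
python3 -c "
from k import *
rep()"
```

```text
t 19.3 tcp [520.6  23.8  88.4] sleeve [ -0.3 -99.9  16. ] zdir [ 0.001 -0.001 -1.   ] xdir [ 1.    -0.     0.001] F [-1.4 -0.6 -0.7] w 23.1 q [-0.116 -0.235  2.051  0.235  0.804 -0.441]
```

>>> apply_moves:
  motion:
    - [0,-0.6,0,0,0,0,-1]
    - [0,-0.6,0,0,0,0,-1]
    - [0,-0.6,0,0,0,0,-1]
    - [0,-0.6,0,0,0,0,-1]
    - [0,-0.6,0,0,0,0,-1]

```text
time_s: 19.8
tcp_pos: [514.5, 53.2, 88.3]
tcp_rot: [0.956, 0.099, 0.274, -0.028]
force: [0.2, -0.1, -1.9]
grip_width: 23.2
```

```bash
python3 -c "
from k import *
rep()"
```

```text
t 19.8 tcp [514.5  53.2  88.3] sleeve [ -0.4 -69.8  15.9] zdir [ 0.    -0.001 -1.   ] xdir [ 1. -0.  0.] F [-0.8 -0.1 -1.7] w 23.2 q [-0.038 -0.253  2.066  0.181  0.792 -0.336]
```

>>> apply_moves:
  motion:
    - [0,-0.7,0,0,0,0,-1]
    - [0,-0.7,0,0,0,0,-1]
    - [0,-0.7,0,0,0,0,-1]
    - [0,-0.7,0,0,0,0,-1]
    - [0,-0.7,0,0,0,0,-1]
    - [0,-0.5,0,0,0,0,-1]

```text
time_s: 20.4
tcp_pos: [506.2, 92.5, 88.3]
tcp_rot: [0.956, 0.099, 0.274, -0.028]
force: [-0.2, -0.4, -2.3]
grip_width: 22.7
```

>>> apply_moves:
  motion:
    - [0,-0.2,0,0,0,0,-1]
    - [0,-0.2,0,0,0,0,-1]
    - [0,-0.2,0,0,0,0,-1]

```text
time_s: 20.7
tcp_pos: [505.2, 97.7, 88.3]
tcp_rot: [0.956, 0.099, 0.274, -0.028]
force: [-0.6, 0.6, -2.4]
grip_width: 23.1
```

```bash
python3 -c "
from k import *
rep()"
```

```text
t 20.7 tcp [505.2  97.7  88.3] sleeve [ -0.3 -24.3  15.9] zdir [ 0.    -0.001 -1.   ] xdir [ 1. -0.  0.] F [-1.6  0.7 -1.8] w 23.1 q [ 0.084 -0.266  2.076  0.091  0.778 -0.169]
```

>>> apply_moves:
  motion:
    - [0,-0.15,0,0,0,0,-1]
    - [0,-0.15,0,0,0,0,-1]

```text
time_s: 20.9
tcp_pos: [504.8, 99.5, 88.3]
tcp_rot: [0.956, 0.099, 0.275, -0.027]
force: [1.4, -14.0, -1.1]
grip_width: 22.8
```

>>> apply_moves:
  motion:
    - [0,-0.15,0,0,0,0,-1]

```text
time_s: 21.0
tcp_pos: [504.8, 99.6, 88.4]
tcp_rot: [0.956, 0.099, 0.275, -0.025]
force: [2.0, -22.7, -1.5]
grip_width: 23.1
```

>>> apply_moves:
  motion:
    - [0,0.1,0,0,0,0,-1]
    - [0,0,0,0,0,0,0]
    - [0,0,0,0,0,0,0.5]
    - [0,0,0,0,0,0,1]
    - [0,0,0,0,0,0,1]
    - [0,0,0,0,0,0,1]
    - [0,0.5,-2,0,0,0,1]
    - [0,1,-3,0,0,0,1]
    - [0,2,-4,0,0,0,1]
    - [0,3,-3,0,0,0,1]
    - [0,3,-3,0,0,0,1]
    - [0,0,0,0,0,0,1]

```text
time_s: 22.2
tcp_pos: [446.8, -11.6, 220.4]
tcp_rot: [0.955, 0.097, 0.278, -0.026]
force: [-0.4, 0.0, 0.3]
grip_width: 85.1
```

```bash
python3 -c "
from ov import *
rep()
show('ov8',[0,35,15.5])
for n in('side','top'):
    p=cv2.imread(f'pics/raw_{n}.png');d=np.load(f'pics/d_{n}.npy');L=(cloud(n,d)-O)@S
    h=cv2.cvtColor(p,cv2.COLOR_BGR2HSV);m=(h[...,0]>5)&(h[...,0]<18)&(h[...,1]>180)&(h[...,2]>120)&(abs(L[...,0])<60)&(abs(L[...,1])<140)
    print(n,m.sum(),np.percentile(L[m],[1,50,99],axis=0).round(1))
"
```

```text
t 22.2 tcp [446.8 -11.6 220.4] sleeve [   2.2 -119.3  170.1] zdir [ 0.008 -0.007 -1.   ] xdir [ 1.    -0.002  0.008] F [-0.2  0.1  0.5] w 85.1 q [-0.257 -0.625  2.055  0.253  1.203 -0.489]
side 217 [[-11.4 -39.6   4.8]
 [  8.1 -23.2  26.4]
 [ 11.6  -7.   30.6]]
top 191 [[-11.7 -41.8  10.9]
 [  2.5 -23.1  27.4]
 [ 11.   -3.7  31.7]]
```

View pics/ov8.png

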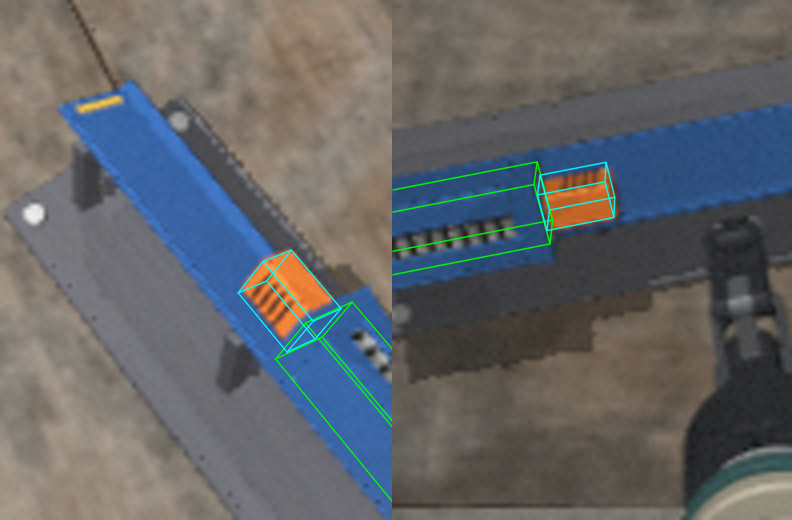

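```bash
python3 -c "
from bench import ticket
print(ticket.close_job())"
```

```text
the job is handed in; nothing more can be done
None
```

The case is back in the sleeve the right way round: blunt end first, bits up, with only the orange pull sticking out. I handed the job in at about 22 s of the 58 s allowed.

**What I did:** I slid the case fully out onto the landing and regripped it near the middle. I then lifted it, turned it end for end and laid it back on the landing. Last, I gripped the pull and slid it in until it met a firm contact of about 23 N. I then opened the gripper and moved the arm well clear.

**Last checks**
- **Depth:** both cameras put the free end of the pull at about y = -40 to -42 mm. That places the blunt end within roughly 2 mm of the stop, against a 7 mm tolerance. By the gripper's position, contact came about 3 mm sooner than I expected, so the depth could be a few millimetres short.
- **Position in the channel:** the pull's top shows at about z = 26 to 31 mm and it sits within about 1 mm of mid-channel, so the case lies flat and straight.
- **Not checked:** I took the firm contact to be the stop and did not push again to confirm it. I did not re-measure the other things on the bench, but the arm never went near them.

**Disagreements on the way**
- While the case was being pulled out, the tool read about 3 mm off mid-channel, although the sleeve allows the case only 1.5 mm either way. I put this down to calibration or a slightly skewed case; the insertion itself met almost no resistance.
- When I set the turned case down, the force briefly reached about 41 N. That was on the case or fingertips, not on the arm or the gripper's body. I backed off 1 mm and released.

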